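Open the rinse-water filter on the stone carver's bench

TASK

Open the rinse-water filter on the carving bench: press its snap tab down until the cover springs loose, then push the cover along its runners, off its seat and onto the parking ledge, until the opening is completely uncovered and the tab stands up again behind it. Only press and push: the cover stays down on the runners and is never lifted, and the other things on the bench stay where they are.

Things in the scene. Friction and masses are not known exactly. Their poses are not given: they have to be found in the camera images.
- filter_box: Grey filter box fixed to the bench. Origin: centre of the opening (100 x 104 mm, pleated filter in the well), at bench height; z up; y is the direction in which the cover slides off. The cover's seat is 60 mm above the bench. Outer faces of the box at x = -72 and 72 mm, y from -95 mm (rear block) to 235 mm (behind the ledge's end stop).
- rear_block (a point): Centre of the top of the closed rear block, at the box's y = -80, z = 67 mm; it spans y -95 to -66 mm, and its sides run on into the guides. A steel spring pin in it presses the seated cover towards +y.
- guide (a point): Middle of the top of the guide on the box's -x side, z = 72.5 mm; a like one stands on the +x side. The two keep the cover on its line with 2 mm play each side. From y = -66 to 60 mm their lips (inner edges at x = -55 and 55 mm) hook over the cover's flange, so the seated cover can only slide.
- ledge (a point): Centre of the parking ledge's top, level with the seat (0.5 mm lower), at the box's y = 149 mm. The ledge spans y = 73 to 225 mm, with low guides (66 mm high) at its sides and an end stop (72 mm high) at 225 mm.
- cover: Loose aluminium cover, 0.3 to 0.5 kg. Flange 120 (x) by 124 (y) by 6 mm, with a raised block 98 (x) by 110 (y) mm, its ribbed top 30 mm above the underside. Origin: centre of the underside; axes as the box's. Starts at the box's x = 0, y = 0, z = 60 mm. Pressing the tab lets the pin kick it about 14 mm to +y; then it slides with 1 to 5 N. The end stop halts it at y = 163 mm.
- cover_rear (a point): Middle of the upright rear face (towards -y) of the cover's raised block, 18 mm above the cover's underside; the face spans 6 to 30 mm above the underside and 98 mm in x. Behind it lie only 7 mm of flange and the low rear block, so a fingertip fits there. It is the face to push, towards +y.
- tab_pad (a point): Centre of the top face of the snap tab's black pad, 34 x 34 mm, 8 mm thick, beside the box's -x side (towards the robot) at the box's x = -94, y = 68 mm, 88 mm above the bench when up; free all round and above.
- latch_bar (a point): Middle of the top of the tab's steel latch bar, 100 mm (x) by 8 mm (y), at the box's y = 64 to 72 mm, between seat and ledge. Up, it stands 7 mm above the seat and blocks the cover. It stays down under the kicked cover when the tab is let go, and springs up behind the cover once the cover's origin is past y = 134 mm in the box's frame.
- tab (a joint): Travel of the snap tab (pad and latch bar in one piece), m: 0 up (latching), 0.011 fully pressed straight down, at a hard stop. Sprung upwards; 2 to 5 N press it fully down. It lets the cover go past about 0.008 and rests at about 0.007 while the cover is over the bar.
- ball_large: loose carved stone puzzle ball, 76 mm across, with dark round holes; a bystander. Origin at the middle of its underside.
- ball_medium: loose stone puzzle ball, 60 mm across; a bystander. Origin at the middle of its underside.
- ball_small: loose stone puzzle ball, 48 mm across; a bystander. Origin at the middle of its underside.
- wheel: loose dark rubber grinding wheel lying flat, 76 mm across, 22 mm high; a bystander. Origin at the middle of its underside.
- mug: loose white cup, 72 mm across, 80 mm high; a bystander. Origin at the middle of its underside.
- scraper: loose spatula lying flat, 200 mm long; a bystander. Origin at the underside.
- bottle: loose white bottle, 60 mm across, 170 mm tall; a bystander. Origin at the middle of its underside.
Things that resemble listed ones, but are neither listed nor needed, are in the scene too. Of the things like the cover, leave any that is orange or red; of the rest the larger one is meant.

How it is judged:
On the way, in this order (a step that is already met when the one before it is completed fails the run):
1. the snap tab is pressed down by the fingers (value of joint tab above 0.0085 m and contact force between the fingers and tab above 0.3 N), for 0.1 s.
2. the cover is pushed clear of the latch bar, which springs up (y of cover in the frame of filter_box above 0.132 m and value of joint tab below 0.003 m), for 0.1 s.
At the end, for the whole second after the job is handed in: The cover lies flat (within 0.06 rad) and still on the parking ledge within the guides, its origin 132 to 172 mm along +y from the centre of the opening and 54 to 66 mm above the bench, and the tab is back up (joint below 3 mm) (all of step 2 and y of cover in the frame of filter_box below 0.172 m and x of cover in the frame of filter_box between -0.012 and 0.012 m and z of cover in the frame of filter_box between 0.054 and 0.066 m and angle between cover's own z axis and vertical below 0.06 rad and linear speed of cover below 0.01 m/s); the robot touches nothing.
It fails at once if the cover is lifted more than 12 mm off its runners (z of cover in the frame of filter_box above 0.072 m).
It fails at once if the cover is tipped by more than 0.25 rad (angle between cover's own z axis and vertical above 0.25 rad).
It fails at once if a bystander is moved by more than 25 mm (distance of any of ball_large, ball_medium, ball_small, wheel, mug, scraper, bottle from where it was at the start of the episode above 0.025 m).
It also fails if it takes over 42 s, if anything falls off the work surface, if the arm or the gripper's body presses on something with over 40 N, if the wrist force passes 120 N, or if a joint passes its speed limit or range.

ROBOT

A 7-joint arm with a two-finger parallel gripper is mounted at the origin on the work surface. World frame = base frame: x ahead of the robot, y to its left, z up, the work surface at z = 0. Lengths are in m, angles in rad, forces in N, time in s.
With the tool pointing down it reaches from about 0.4 to 0.85 m from the base axis. Payload 4.5 kg.
Tool frame: the origin (TCP) lies at the very end of the fingers, on their centre line; the grasp point (between the pads) lies 19 mm behind it (tcp_to_grasp is the z of the grasp point in the tool frame, in m); z points along the fingers, y is the line along which they close (so a half turn about z gives the same grasp; the last joint's range is limited). The gripper opens to 88 mm and grips with 3 to 60 N. Pads are 18 mm wide; open, the fingers measure 123 mm over their backs; the gripper's body (75 mm by 187 mm) begins 45 mm behind the grasp point.
Start: joints at [1.186, 0.689, -0.195, 1.565, 0.157, 0.902, -0.215], TCP at [0.254, -0.571, 0.239] pointing down, gripper open.
Joint ranges: [-3.01, 3.01], [-0.46, 2.08], [-1.47, 1.51], [0.13, 2.56], [-1, 4.14], [0.04, 2.09], [-2.66, 2.66]. Speed limits (rad/s): [2.57, 2.57, 3.14, 3.14, 3.14, 3.14, 3.14].

INTERFACE

Orientations are given as a unit quaternion [x, y, z, w].
In Python, from plant import * gives the robot as it stands. The module is installed in compiled form; this text tells all that it offers.
- The arm moves only by the shell command python3 -m jog 'ROWS' [OPENING] [FORCE]. ROWS is JSON, a list that holds one entry, the list of rows, each a list of 6 numbers: the shift along the tool's x, y, z in m, then the turn, a rotation vector about the tool's x, y, z in rad. In form: [[[dx, dy, dz, ax, ay, az], ...]]. A call has 1 to 12 rows; each row shifts and turns the commanded pose from where the row before left it, along the tool's axes as they then stand; what a row does not reach is not made up. A row lasts 1/8 s, in which the tool goes at most 62.5 mm and 10.7 degrees, less where a joint would pass 70% of its speed; a pose out of reach is approached as far as the arm can. A call with a gripper value outside its range is refused whole. OPENING is the finger opening in m, from 0 to 0.0881, set as the call begins (- or left out, the last holds). The fingers move at their own pace and stop on an object; FORCE is the grip in N (left out, the last holds). Time passes only in rows, so rows that do not move let the fingers close. It gives the time, the measured TCP pose, the force, the opening and the grip force at its end, in the units of the state.
- get_state(): the state, without advancing time (a new reading comes with each control period).
- snapshot(name): name is "side" or "top"; returns a dict with "frame" (384x512x3 uint8, red, green, blue), "mtx" (3x3 intrinsics, pixels), "D" ([k1, k2, p1, p2, k3] as OpenCV has them; the pictures are not rectified), "xyz" and "orientation" of the camera in the world. Camera axes: x right, y down, z forward; pixel columns grow to the right and rows downward; lengths in m; the calibration is good to about 2 mm. A picture is of the moment at which its call begins. There is no depth.
- finish_job(): hands the job in; it is judged then, once.
The state is a dict: "clock": time; "q": joint angles; "qd": joint speeds; "joint_torque": joint torques, N m; "tool_pos": TCP position; "eef_rot": TCP orientation; "contact_force": force on the tool from outside, world axes, zero at the start; "moment": the same for the moment, N m; "opening": opening from 0.0 (shut) to 1.0 (fully open); "finger_force": force on a finger pad.
Only numpy, scipy, OpenCV 4.12 (cv2) and the standard library are available. Lean on these libraries where they do the work, as an engineer would, in place of code of your own. Each camera call takes 0.05 s, during which the arm holds its last target. There are 200 camera calls.

## Working session

There is one attempt and no reset: what is moved stays moved. The work goes in short steps, Python scripts to look and compute and a shell command to move; the robot and the scene stay as the last step left them, time stands still between calls to the robot, and variables do not carry over. Pictures are saved under pics/ and viewed, at most 10 in all, crops included, and the job is handed in when it is done.

```bash
mkdir -p pics
python3 - <<'E'
from plant import *
import cv2,pickle
for n in("top","side"):
    s=snapshot(n); pickle.dump(s,open(f"{n}0.pkl","wb"))
    cv2.imwrite(f"pics/{n}0.png",cv2.resize(s["frame"][:,:,::-1],(800,600),interpolation=cv2.INTER_CUBIC))
    print(n,s["mtx"],s["D"],s["xyz"],s["orientation"])
s=get_state();print(s)
E
```

```text
top [[475.68850015   0.         250.68074109]
 [  0.         475.68850015 192.17220292]
 [  0.           0.           1.        ]] [0.01963058 0.         0.         0.         0.        ] [0.33419634 0.004311   1.2928657 ] [ 0.7072765  -0.70059822  0.06377232 -0.06967912]
side [[476.72271959   0.         249.321168  ]
 [  0.         476.72271959 187.78871292]
 [  0.           0.           1.        ]] [-0.0312668  0.         0.         0.         0.       ] [0.14295606 1.0447447  1.14053877] [-0.15999706  0.90368469 -0.38948217  0.0778367 ]
{'clock': 0.1, 'q': array([ 1.18581112,  0.68987619, -0.19452075,  1.56621813,  0.15729689,
        0.90250415, -0.21508067]), 'qd': array([-1.92224713e-05, -2.61546017e-03,  1.17471773e-03, -3.37613119e-03,
       -9.56409545e-04, -1.81822911e-04,  1.03481780e-03]), 'joint_torque': array([-3.27907299e-03, -5.28497601e+01, -1.27123062e+00, -1.53837454e+01,
       -5.25057432e-02,  2.04856748e-03,  5.53617645e-05]), 'tool_pos': array([ 0.25389152, -0.57049817,  0.23801102]), 'eef_rot': array([ 9.78147519e-01,  2.07910505e-01, -2.24920387e-04, -7.75850374e-04]), 'contact_force': array([-0.09984661,  0.49961491, -0.83587883]), 'moment': array([ 0.02579084, -0.04469079, -0.04350888]), 'finger_force': 0.0, 'opening': 0.9985495767112028}
```

View pics/top0.png

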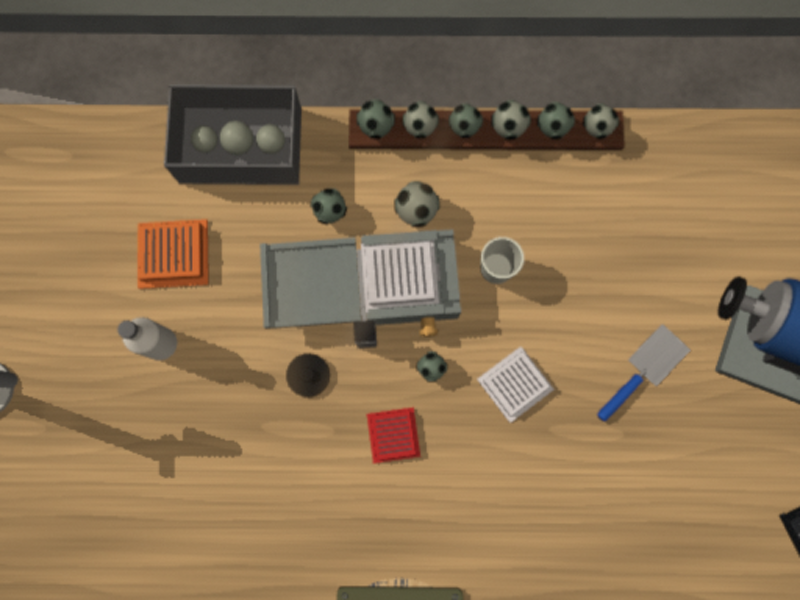

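View pics/side0.png

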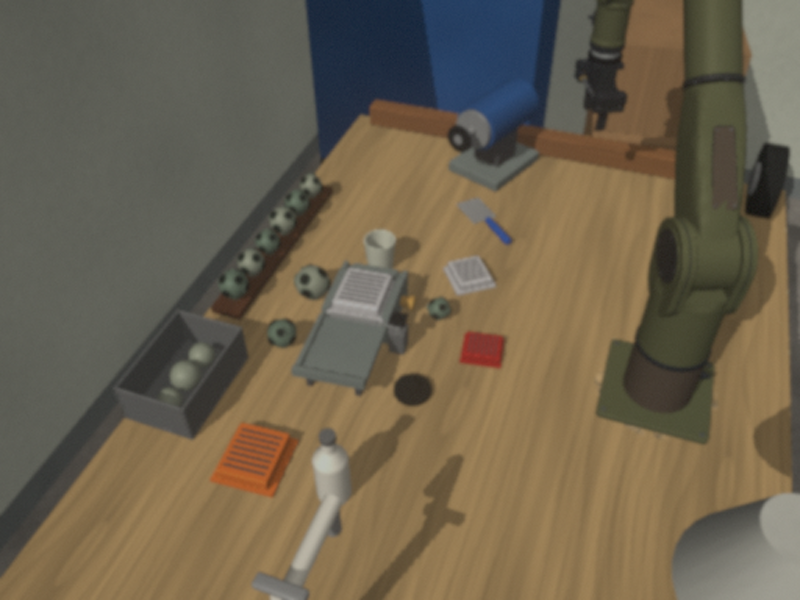

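The top view shows four cover-like things: white on the grey box (400,273), a smaller loose white one (515,384), orange (172,252) and red (393,435). The one on the box is meant, since it is seated, larger and neither orange nor red. The black tab pad is at (365,333), near ball_small (432,366) and the wheel (308,375). I'll confirm in an enlarged crop.

Run:
```python
import cv2,pickle
s=pickle.load(open("top0.pkl","rb"))
cv2.imwrite("pics/crop0.png",cv2.resize(s["frame"][135:255,155:315,::-1],(800,600),interpolation=cv2.INTER_CUBIC))
s=pickle.load(open("side0.pkl","rb"))
cv2.imwrite("pics/crop1.png",cv2.resize(s["frame"][150:258,170:314,::-1],(800,600),interpolation=cv2.INTER_CUBIC))
```

```text
(no output)
```

View pics/crop0.png

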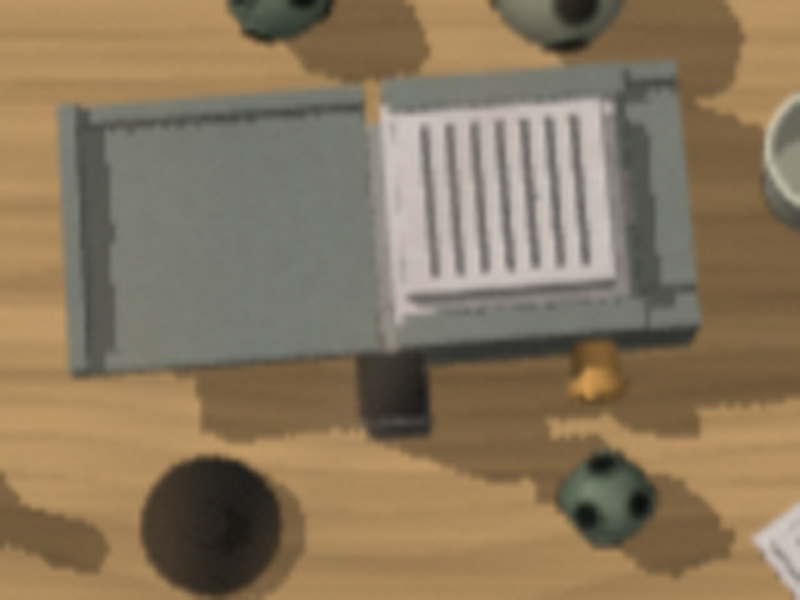

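View pics/crop1.png

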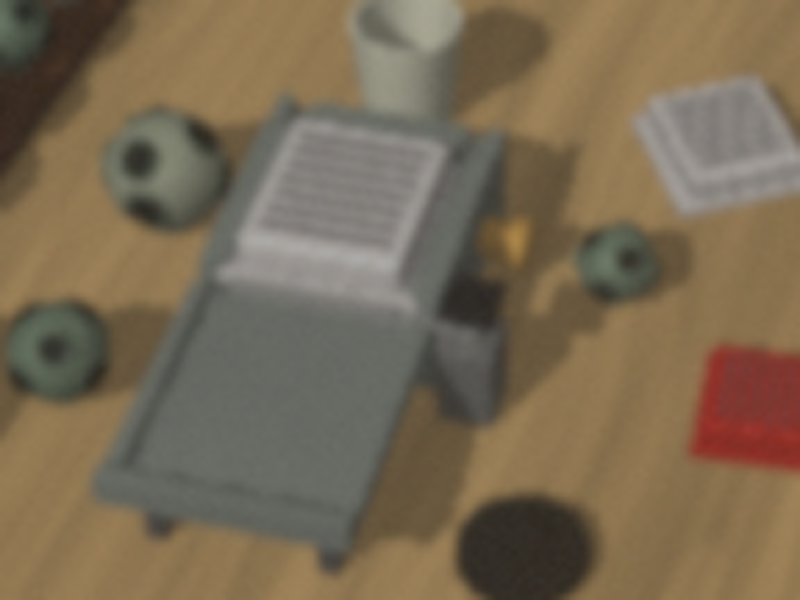

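```bash
cat > h.py <<'E'
import cv2,pickle,numpy as np
from scipy.spatial.transform import Rotation as R
cams={n:pickle.load(open(f"{n}0.pkl","rb")) for n in("top","side")}
def proj(n,P):
    s=cams[n]; A=R.from_quat(s["orientation"]).as_matrix().T
    return cv2.projectPoints(np.array(P,float).reshape(-1,3),cv2.Rodrigues(A)[0],-A@s["xyz"],s["mtx"],s["D"])[0].reshape(-1,2)
def box2w(p,P): 
    return R.from_euler('z',p[2]).apply(np.array(P)/1000.)+[p[0],p[1],0]
def ray(n,uv,z):
    s=cams[n];A=R.from_quat(s["orientation"]).as_matrix()
    d=A@np.append(cv2.undistortPoints(np.array([[uv]],float),s["mtx"],s["D"]).ravel(),1)
    return s["xyz"]+d*(z-s["xyz"][2])/d[2]
E
python3 - <<'E'
from h import *
from scipy.optimize import least_squares
T=[((62,105),(72,235,72)),((72,375),(-72,235,72)),((674,62),(72,-95,70)),((697,327),(-72,-95,70)),((610,98),(49,-55,90)),((615,283),(-49,-55,90)),((367,418),(-111,85,88)),((430,416),(-111,51,88))]
S=[((300,120),(49,-55,90)),((445,145),(-49,-55,90)),((398,262),(-49,55,90)),((245,235),(49,55,90)),((435,320),(-77,85,88)),((500,325),(-111,85,88))]
ut=np.array([a for a,b in T])/5+[155,135]; us=np.array([a for a,b in S])/5.5556+[170,150]
f=lambda p:np.concatenate([(proj("top",box2w(p,[b for a,b in T]))-ut).ravel(),(proj("side",box2w(p,[b for a,b in S]))-us).ravel()])
r=least_squares(f,[.55,0,0],loss='soft_l1');p=r.x
print(p,np.round(f(p).reshape(-1,2),1).tolist())
np.save("box.npy",p)
for k,v in dict(tab=(-94,68,88),rear=(0,-55,78),end=(0,163-55,78),stoprear=(0,163,60)).items(): print(k,box2w(p,v).round(4))
c=lambda x,y:(x/5+155,y/5+135)
for k,uv,z in[("ball_s",c(607,498),.024),("wheel",c(211,525),.022),("mug",(502*.64,258*.64),.08),("bottle",(150*.64,340*.64),.0),("bottletop",(128*.64,328*.64),.17)]: print(k,ray("top",uv,z).round(3))
E
```

```text
[6.10552309e-01 1.85144544e-04 8.56308041e-02] [[-1.1, 0.5], [-0.7, -0.0], [0.4, -0.0], [0.9, 0.1], [-0.7, 0.3], [1.6, -0.0], [-1.4, 1.1], [-0.7, 0.5], [-0.9, -1.7], [1.1, -1.4], [0.3, -0.0], [-1.6, -0.6], [-0.4, -1.8], [-1.5, -0.8]]
tab [0.5111 0.0599 0.088 ]
rear [ 0.6153 -0.0546  0.078 ]
end [0.6013 0.1078 0.078 ]
stoprear [0.5966 0.1626 0.06  ]
ball_s [ 0.462 -0.054  0.024]
wheel [0.446 0.158 0.022]
mug [ 0.64  -0.169  0.08 ]
bottle [0.507 0.44  0.   ]
bottletop [0.502 0.417 0.17 ]
```

```bash
cat > go.py <<'E'
# go.py bx by bz(mm): shift/turn in tool axes to box-frame point, tool x along box y
import sys
from plant import *
from h import *
p=np.load("box.npy"); s=get_state()
A=R.from_quat(s["eef_rot"]); G=R.from_matrix(R.from_euler('z',p[2]).as_matrix()@np.array([[0,1,0],[1,0,0],[0,0,-1.]]).T)
t=box2w(p,[list(map(float,sys.argv[1:4]))])[0]
b=(R.from_euler('z',-p[2]).apply(s["tool_pos"]-[p[0],p[1],0])*1000).round(1)
print("t",s["clock"],"box",b,"F",s["contact_force"].round(2),"op",s["opening"])
print("shift",A.inv().apply(t-s["tool_pos"]).round(4),"turn",(A.inv()*G).as_rotvec().round(3),"q",s["q"].round(2))
E
python3 go.py -94 68 200
```

```text
t 0.1 box [-404.2 -538.1  238. ] F [-0.1   0.5  -0.84] op 0.9985495767112028
shift [ 0.4914 -0.4712  0.0387] turn [-1.000e-03 -1.000e-03 -1.238e+00] q [ 1.19  0.69 -0.19  1.57  0.16  0.9  -0.22]
```

```bash
python3 -m jog '[[[0.04,-0.039,0,0,0,0],[0.04,-0.039,0,0,0,0],[0.04,-0.039,0,0,0,0],[0.04,-0.039,0,0,0,0],[0.04,-0.039,0,0,0,0],[0.04,-0.039,0,0,0,0],[0.04,-0.039,0,0,0,0],[0.04,-0.039,0,0,0,0],[0.04,-0.039,0,0,0,0],[0.04,-0.039,0,0,0,0],[0.04,-0.039,0,0,0,0],[0,0,0,0,0,0]]]' 0 20; python3 go.py -94 68 200
```

```text
clock: 1.6
tool_pos: [0.4832, 0.0055, 0.2386]
eef_rot: [0.977, 0.212, 0.001, -0.001]
contact_force: [-0.1, -0.3, -0.5]
opening: 0.003
finger_force: 0.0
t 1.6 box [-126.5   16.2  238.6] F [-0.06 -0.3  -0.53] op 0.0033566042349209915
shift [ 0.0479 -0.0378  0.0388] turn [-0.    -0.004 -1.228] q [-0.02  0.51 -0.14  1.99  0.1   0.65 -1.36]
```

```bash
python3 -m jog '[[[0,0,0,0,0,-0.177],[0,0,0,0,0,-0.177],[0,0,0,0,0,-0.177],[0,0,0,0,0,-0.177],[0,0,0,0,0,-0.177],[0,0,0,0,0,-0.177],[0,0,0,0,0,-0.177],[0,0,0,0,0,0],[0,0,0,0,0,0]]]'; python3 go.py -94 68 120
```

```text
clock: 2.72
tool_pos: [0.4814, -0.001, 0.2386]
eef_rot: [0.677, 0.736, -0.0, -0.0]
contact_force: [0.9, -0.3, 0.2]
opening: 0.002
finger_force: 0.0
t 2.725 box [-128.8    9.9  238.6] F [ 0.88 -0.26  0.17] op 0.0022078536135370385
shift [0.0583 0.0347 0.1185] turn [-0.001  0.001 -0.003] q [ 0.23  0.54 -0.5   1.98  0.39  0.72 -0.42]
```

```bash
python3 -m jog '[[[0.029,0.017,0,0,0,0],[0.029,0.017,0.03,0,0,0],[0,0,0.045,0,0,0],[0,0,0.044,0,0,0],[0,0,0,0,0,0],[0,0,0,0,0,0]]]'; python3 go.py -95 68 90;  python3 - <<'E'
from plant import *
import cv2
s=snapshot("side")
cv2.imwrite("pics/s1.png",cv2.resize(s["frame"][130:250,190:350,::-1],(800,600),interpolation=cv2.INTER_CUBIC))
E
```

```text
clock: 3.48
tool_pos: [0.5113, 0.0608, 0.1209]
eef_rot: [0.676, 0.737, 0.001, 0.001]
contact_force: [1.3, 0.2, 0.5]
opening: 0.007
finger_force: 0.0
t 3.475 box [-93.7  68.8 120.9] F [1.33 0.15 0.46] op 0.007386099240828594
shift [-0.0008 -0.0013  0.0309] turn [0.002 0.    0.   ] q [ 0.01  0.75 -0.36  1.99  0.54  0.48 -0.66]
```

View pics/s1.png

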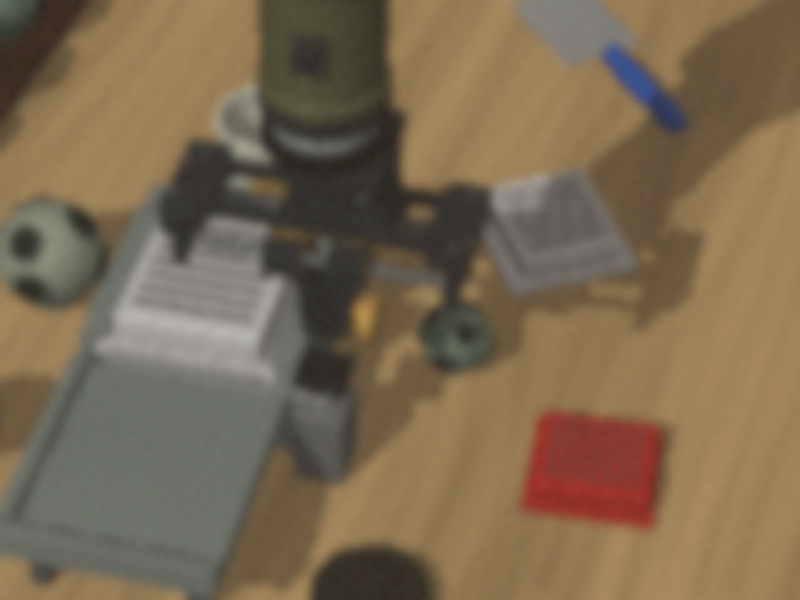

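The side crop shows the closed fingertip (325,335) directly above the black pad (325,365). Nothing is touching. Pressing next.

```bash
python3 -m jog '[[[0,-0.001,0.015,0,0,0],[0,0,0.012,0,0,0],[0,0,0.004,0,0,0],[0,0,0.004,0,0,0],[0,0,0,0,0,0]]]'; python3 go.py -95 68 76
```

```text
clock: 4.15
tool_pos: [0.5098, 0.0605, 0.0848]
eef_rot: [0.676, 0.737, 0.0, 0.0]
contact_force: [-0.3, -0.1, -0.3]
opening: 0.008
finger_force: 0.0
t 4.15 box [-95.2  68.7  84.8] F [-0.33 -0.05 -0.29] op 0.008196425771241139
shift [-0.0007  0.0002  0.0088] turn [0.    0.    0.001] q [-0.03  0.81 -0.3   2.02  0.58  0.4  -0.7 ]
```

```bash
python3 -m jog '[[[0,0,0.003,0,0,0],[0,0,0.003,0,0,0],[0,0,0.003,0,0,0],[0,0,0.001,0,0,0],[0,0,0,0,0,0],[0,0,0,0,0,0],[0,0,0,0,0,0]]]'; python3 go.py -95 68 76
```

```text
clock: 5.03
tool_pos: [0.5099, 0.0605, 0.077]
eef_rot: [0.676, 0.737, 0.0, 0.001]
contact_force: [-4.1, -1.4, 28.0]
opening: 0.007
finger_force: 13.6
t 5.025 box [-95.2  68.7  77. ] F [-4.11 -1.44 27.98] op 0.0066827659352938305
shift [-0.0007  0.0002  0.001 ] turn [0.002 0.001 0.002] q [-0.04  0.82 -0.28  2.02  0.6   0.37 -0.71]
```

Hard stop reached (28 N at z = 77 mm). I'll lift and go behind the cover.

```bash
python3 -m jog '[[[0,0,-0.025,0,0,0],[0,0,-0.04,0,0,0],[-0.035,0.024,0,0,0,0],[-0.04,0.024,0,0,0,0],[-0.035,0.024,0,0,0,0],[-0.025,0.023,0,0,0,0],[0,0,0,0,0,0],[0,0,0,0,0,0]]]'; python3 go.py 0 -66 77;  python3 - <<'E'
from plant import *
import cv2
s=snapshot("side")
cv2.imwrite("pics/s2.png",cv2.resize(s["frame"][130:250,190:350,::-1],(800,600),interpolation=cv2.INTER_CUBIC))
E
```

```text
clock: 6.02
tool_pos: [0.6149, -0.0646, 0.1392]
eef_rot: [0.675, 0.738, -0.0, -0.001]
contact_force: [0.1, 0.2, 0.6]
opening: 0.003
finger_force: 0.0
t 6.025 box [ -1.2 -64.9 139.2] F [0.08 0.23 0.58] op 0.0031135648546664917
shift [-0.0011  0.0013  0.0622] turn [-0.001 -0.001  0.002] q [ 0.28  0.84 -0.46  1.66  0.5   0.76 -0.32]
```

View pics/s2.png

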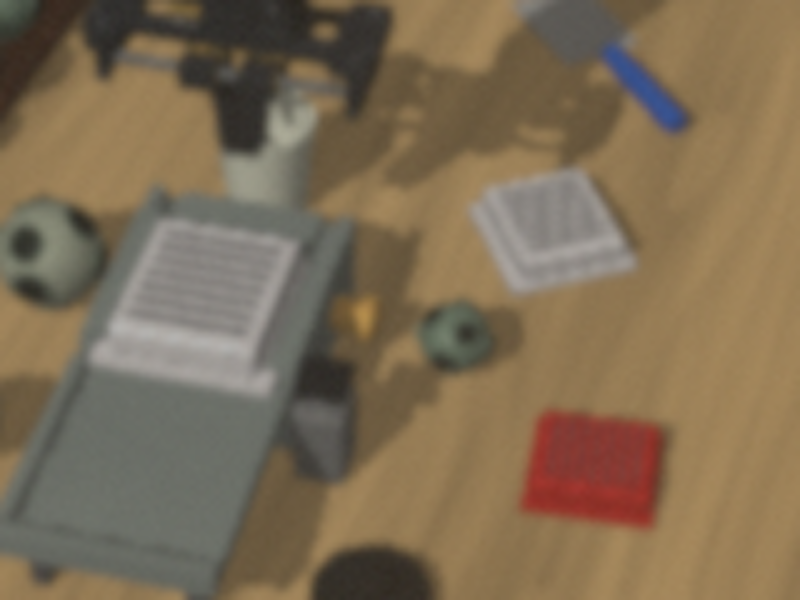

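The cover has kicked forward: its front edge is now at (180,370), and it was at about (190,350). The pad sits lower at (325,380), and the fingers are behind the cover. I'll descend behind the rear face.

```bash
python3 -m jog '[[[-0.001,0.001,0.03,0,0,0],[0,0,0.022,0,0,0],[0,0,0.008,0,0,0],[0,0,0.002,0,0,0],[0,0,0,0,0,0]]]'; python3 go.py 0 86 76
```

```text
clock: 6.7
tool_pos: [0.6174, -0.0662, 0.0784]
eef_rot: [0.676, 0.737, 0.0, 0.0]
contact_force: [-0.4, -0.3, -0.2]
opening: 0.009
finger_force: 0.0
t 6.7 box [  1.1 -66.8  78.4] F [-0.42 -0.3  -0.15] op 0.009270069955458465
shift [ 0.1528 -0.0008  0.0024] turn [0.001 0.    0.002] q [ 0.26  0.92 -0.41  1.69  0.55  0.65 -0.37]
```

```bash
python3 -m jog '[[[0.006,0,0.001,0,0,0],[0.006,0,0,0,0,0],[0.006,0,0,0,0,0],[0.008,0,0,0,0,0],[0.01,0,0,0,0,0],[0.01,0,0,0,0,0],[0.01,0,0,0,0,0],[0.01,0,0,0,0,0]]]'; python3 go.py 0 86 77
```

```text
clock: 7.7
tool_pos: [0.6111, -0.0001, 0.0767]
eef_rot: [0.676, 0.737, -0.0, 0.0]
contact_force: [0.6, -3.4, 1.5]
opening: 0.005
finger_force: 1.3
t 7.7 box [ 0.5 -0.4 76.7] F [ 0.63 -3.45  1.54] op 0.005459345738977899
shift [ 0.0864 -0.0004 -0.0003] turn [-0.     0.     0.002] q [ 0.14  0.91 -0.39  1.72  0.54  0.62 -0.48]
```

```bash
python3 -m jog '[[[0.01,0,0,0,0,0],[0.01,0,0,0,0,0],[0.01,0,0,0,0,0],[0.01,0,0,0,0,0],[0.01,0,0,0,0,0],[0.01,0,0,0,0,0],[0.01,0,0,0,0,0],[0.008,0,0,0,0,0],[0.006,0,0,0,0,0],[0.003,0,0,0,0,0],[0,0,0,0,0,0]]]'; python3 go.py 0 86 77
```

```text
clock: 9.07
tool_pos: [0.6038, 0.0864, 0.0768]
eef_rot: [0.676, 0.737, 0.0, -0.0]
contact_force: [-1.0, -0.2, -1.2]
opening: 0.009
finger_force: 0.0
t 9.075 box [ 0.6 86.5 76.8] F [-0.95 -0.15 -1.19] op 0.008815413890251438
shift [-0.0005 -0.0006 -0.0002] turn [ 0.    -0.001  0.002] q [-0.01  0.91 -0.37  1.72  0.52  0.61 -0.6 ]
```

Retreat straight back a little, then up and clear, and look.

```bash
python3 -m jog '[[[-0.006,0,0,0,0,0],[-0.015,0,-0.01,0,0,0],[-0.01,0,-0.04,0,0,0],[0,0,-0.05,0,0,0],[-0.05,0,-0.02,0,0,0],[-0.05,0,0,0,0,0],[-0.05,0,0,0,0,0],[-0.03,0,0,0,0,0],[0,0,0,0,0,0],[0,0,0,0,0,0]]]'
python3 - <<'E'
from plant import *
from h import *
s=snapshot("side")
p=np.load("box.npy")
im=cv2.resize(s["frame"][130:250,190:350,::-1],(800,600),interpolation=cv2.INTER_CUBIC)
cv2.imwrite("pics/s3.png",im)
for y in (132,150,163): print(y,((proj("side",box2w(p,[(a,y+b,90) for a,b in((49,-55),(-49,-55),(-49,55),(49,55))]))-[190,130])*5).round().tolist())
E
```

```text
clock: 10.32
tool_pos: [0.6219, -0.1235, 0.1972]
eef_rot: [0.675, 0.737, 0.001, -0.0]
contact_force: [-0.1, 1.1, 0.9]
opening: 0.009
finger_force: 0.0
132 [[101.0, 332.0], [250.0, 360.0], [197.0, 486.0], [42.0, 456.0]]
150 [[92.0, 351.0], [242.0, 379.0], [188.0, 509.0], [31.0, 477.0]]
163 [[85.0, 365.0], [236.0, 394.0], [182.0, 525.0], [24.0, 493.0]]
```

View pics/s3.png

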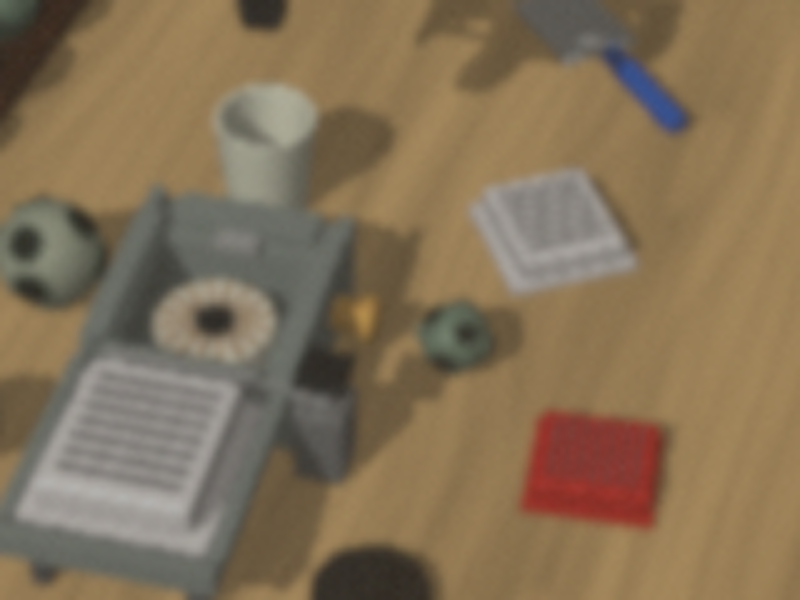

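The cover is on the ledge with its rear edge at (100,357)–(240,382), which puts it at y ≈ 153 mm. The opening with the pleated filter (215,320) is fully clear, and the pad is back up at (325,370). The bystanders in view (mug, ball_large, ball_small, scraper, wheel) haven't moved. Handing in.

```bash
python3 -c "
from plant import *
print(finish_job())"
```

```text
the job is handed in; nothing more can be done
None
```

I pressed the tab and pushed the cover onto the parking ledge, at y ≈ 153 mm by the side camera; the opening is clear, the tab is back up, no bystander in that view has moved, and the job is handed in (no verdict was returned).

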